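Seat the double lid on the onggi pot, then lift off the outer lid alone

ROBOT

A 6-joint arm with a two-finger parallel gripper is mounted at the origin on the work surface. World frame = base frame: x ahead of the robot, y to its left, z up, the work surface at z = 0. Lengths are in m, angles in rad, forces in N, time in s.
With the tool pointing down it reaches from about 0.3 to 0.775 m from the base axis. Payload 14.6 kg.
Tool frame: the origin (TCP) lies on the centre line of the jaws, within the pads' length; the fingertips stand ahead of it and the grasp point (between the pads) lies 8 mm behind it (robot.nose_length is the z of the fingertips in the tool frame, in m); z points along the fingers, y is the line along which they close (so a half turn about z gives the same grasp; the last joint's range is limited). The gripper opens to 85 mm and grips with 20 to 120 N. Pads are 22 mm wide; open, the fingers measure 114 mm over their backs; the gripper's body (76 mm by 85 mm) begins 54 mm behind the grasp point. The pads swing forward as they close: fully open they stand 13 mm farther back than shut.
Start: joints at [-1.214, 0.3, 1.521, -0, 1.321, -0.067], TCP at [0.226, -0.501, 0.242] pointing down, gripper open.
Joint ranges: [-3.03, 3.03], [-0.79, 2.21], [0.23, 2.52], [-1.04, 4.18], [0, 3.07], [-2.55, 2.55]. Speed limits (rad/s): [2.22, 2.22, 2.57, 3.14, 3.14, 3.14].

INTERFACE

Orientations are given as [roll, pitch, yaw] about the fixed x, y, z axes, in that order (R = Rz(yaw) Ry(pitch) Rx(roll)).
In Python, from workcell import robot, read_camera gives the robot as it stands. The module is installed in compiled form; this text tells all that it offers.
- The arm moves only by the shell command python3 -m inch 'ROWS'. ROWS is JSON, a list of rows, each a list of 7 numbers: the finger opening in mm, from 0 to 85.4, then the shift along the tool's x, y, z as a fraction of full scale, then the turn, a rotation vector about the tool's x, y, z as a fraction of full scale. In form: [[claw, tx, ty, tz, rx, ry, rz], ...]. A call has 1 to 5 rows; each row is the pose to reach, as a shift and turn from the pose commanded when the call began, along the tool's axes at that moment, turning the shorter way round; what a row does not reach only later rows make up. Full scale, the value 1, is 0.3 m for a shift and pi rad for a turn. A row lasts 1/10 s, in which the tool goes at most 50 mm and 8.59 degrees, less where a joint would pass 70% of its speed; a pose out of reach is approached as far as the arm can. A call with a number of a shift or a turn outside -1 to 1 is refused whole. A call with a gripper value outside its range is refused whole. The fingers move at their own pace and stop on an object; the grip force is fixed at half the most. Time passes only in rows, so rows that repeat a pose let the fingers close. It gives the time, the measured TCP pose, the force, the opening and the grip force at its end, in the units of the state.
- robot.get_obs(): the state, without advancing time (a new reading comes with each control period).
- read_camera(name): name is "scene" or "top" or "wrist"; returns a dict with "pixels" (400x640x3 uint8, red, green, blue), "depth" (400x640 float32, m along the optical axis (not along the pixel's ray), 0 where there is no reading), "vfov" (degrees; the focal length in pixels is half the picture's height over the tangent of half this angle, whatever the lens; pixels are square), "cx", "cy" (the principal point, pixels), "position" and "rotation" of the camera in the world. Camera axes: x right, y down, z forward; pixel columns grow to the right and rows downward; lengths in m; the calibration is good to about 2 mm. A picture is of the moment at which its call begins.
- robot.hand_in(): hands the job in; it is judged then, once.
The state is a dict: "t": time; "qpos": joint angles; "qvel": joint speeds; "joint_torque": joint torques, N m; "position": TCP position; "tcp_rot": TCP orientation; "force": force on the tool from outside, world axes, zero at the start; "wrist_torque": the same for the moment, N m; "grip_width": finger opening in m; "gripper_force": force on a finger pad.
Only numpy, scipy, OpenCV 4.12 (cv2) and the standard library are available. Lean on these libraries where they do the work, as an engineer would, in place of code of your own. Each camera call takes 0.05 s, during which the arm holds its last target. There are 200 camera calls.

TASK

Pick up the double lid, the bamboo inner lid with the steel outer lid resting on it, keeping the two together, lower it gently onto the dark onggi pot so that both of the pot's pegs come through the holes in the inner lid's ears and it lies fully home, and let go of it. Then lift the steel outer lid alone, clear above the tip of the bamboo tab, leaving the inner lid seated. Finish while still holding the outer lid, level and still, straight above the pot, and leave the glass jar and the spoon rest where they are.

Things in the scene. Friction and masses are not known exactly. Their poses are not given: they have to be found in the camera images.
- press_tab (a point): Bamboo inner lid (loose, about 0.22 kg): centre of the part of its upright flat tab that shows above the steel collar. The tab is 26 mm wide along x, 14 mm thick along y (grip across y) and shows for 32 mm: its tip is 16 mm above this point, the collar's top 16 mm below. z up. At the start the lid's underside stands on the shelf, 79 mm below this point.
- press_flange (a point): Same inner lid: centre of its flange's underside, 64 mm straight below the tab point. Flange 100 mm across, 8 mm thick, with two square ears along +x and -x (ends 77 mm from the axis), each with an upright 13 mm through hole 61 mm from the axis. Below it a plug 72 mm across, 15 mm deep. Fits either way round (half a turn).
- cover_collar (a point): Steel outer lid (loose, about 0.18 kg) lying on the inner lid's flange: disc 92 mm across, 4 mm thick, with an upright round tube (collar) in its middle, 50 mm outside, 40 mm inside diameter, the tab standing out of it. This point: on the axis, 18 mm below the collar's top, 18 mm above the disc's top face, 22 mm above its underside, 34 mm below the tab point when nested.
- pot_seat (a point): Dark brown onggi pot, heavy, does not move, 116 mm tall, 156 mm across: centre of the top face of the flat steel ring on its mouth (inside radius 46, outside 74 mm). Two upright 8 mm steel pegs, 16 mm high with tapered tips, stand on the ring 61 mm along +x and -x. z up. With the inner lid home its flange lies on the ring, the tab point 64 mm above this point.
- jar_middle (a point): Pale glass jar with steel cap, loose bystander, 68 mm across and 115 mm tall; this point is half-way up.
- spoon_rest_middle (a point): White plastic spoon rest, loose bystander, a shallow tray 130 by 75 mm and 16 mm high; this point is at its middle, 9 mm above the shelf.
- divider: Upright clear acrylic panel with a C-clamp on it, fixed bystander, 360 mm along x, 6 mm thick, 214 mm tall; origin at the centre of its underside.
Not all that is in view belongs to the job. What is meant by the part that bears cover_collar is not purple or turquoise, and is the larger of those in its own colour.

How it is judged:
On the way:
1. the double lid is fully home on the pot, both lids together, and the inner lid is let go (z of press_tab in the frame of pot_seat between 0.06 and 0.068 m and horizontal distance between press_tab and pot_seat below 0.006 m and angle between the x axis of press_tab and the x axis of pot_seat, either way round below 0.08 rad and z of cover_collar in the frame of press_tab below -0.031 m and contact force between the fingers and press below 0.3 N), for 0.2 s.
At the end, for the whole second after the job is handed in: Inner lid fully home on the pot (height within 4 mm, centre 6 mm, turn 0.08 rad), touched by neither robot nor outer lid; outer lid held by the fingers alone, still, its underside above the tab's tip, level within 0.25 rad, within 60 mm of the pot's axis (z of press_tab in the frame of pot_seat between 0.06 and 0.068 m and horizontal distance between press_tab and pot_seat below 0.006 m and angle between the x axis of press_tab and the x axis of pot_seat, either way round below 0.08 rad and z of cover_collar in the frame of press_tab above 0.038 m and horizontal distance between cover_collar and pot_seat below 0.06 m and angle between cover_collar's own z axis and vertical below 0.25 rad and linear speed of cover below 0.03 m/s and contact force between the fingers and cover above 1 N and contact force between each of cover, the arm, the fingers and press below 0.1 N and contact force between cover and pot below 0.1 N); the arm keeps its last pose, push and grip.
It fails at once if the two lids are parted while the inner lid is not seated (z of cover_collar in the frame of press_tab above -0.02 m and not (z of press_tab in the frame of pot_seat between 0.06 and 0.068 m and horizontal distance between press_tab and pot_seat below 0.006 m and angle between the x axis of press_tab and the x axis of pot_seat, either way round below 0.08 rad)).
It fails at once if the lid is dropped onto the pot rather than lowered (horizontal distance between press_tab and pot_seat below 0.03 m and z of press_tab in the frame of pot_seat below 0.085 m and linear speed of press above 0.35 m/s).
It fails at once if the jar is pushed or tipped (distance of jar_middle from where it was at the start of the episode above 0.02 m).
It fails at once if the spoon rest is pushed (distance of spoon_rest_middle from where it was at the start of the episode above 0.02 m).
It also fails if it takes over 42 s, if anything falls off the work surface, if the arm or the gripper's body presses on something with over 40 N, if the wrist force passes 120 N, or if a joint passes its speed limit or range.

## Working session

There is one attempt and no reset: what is moved stays moved. The work goes in short steps, Python scripts to look and compute and a shell command to move; the robot and the scene stay as the last step left them, time stands still between calls to the robot, and variables do not carry over. Pictures are saved under pics/ and viewed, at most 10 in all, crops included, and the job is handed in when it is done.

```bash
mkdir -p pics
cat > h.py <<'E'
import numpy as np, cv2, pickle
from workcell import robot, read_camera
from scipy.spatial.transform import Rotation as R
def rot(c):
    r=np.array(c["rotation"],float)
    return r if r.shape==(3,3) else (R.from_euler('xyz',r).as_matrix() if r.size==3 else R.from_quat(r).as_matrix())
def cloud(c):
    h,w=c["depth"].shape; f=h/2/np.tan(np.radians(c["vfov"])/2)
    u,v=np.meshgrid(np.arange(w),np.arange(h)); d=c["depth"]
    P=np.stack([(u-c["cx"])/f*d,(v-c["cy"])/f*d,d],-1)
    P=P@rot(c).T+np.array(c["position"]); P[d==0]=np.nan
    return P
def snap(n,name,crop=None,s=1):
    c=read_camera(n); im=c["pixels"][:,:,::-1]
    if crop: a,b,e,g=crop; im=im[b:g,a:e]
    cv2.imwrite(f"pics/{name}.png",cv2.resize(im,None,fx=s,fy=s,interpolation=cv2.INTER_CUBIC))
    pickle.dump(c,open(f"pics/{name}.pkl","wb")); return c
E
python3 - <<'E'
from h import *
a=snap("top","top1",s=1.25);b=snap("scene","scene1",s=1.25)
for c in(a,b):print(c["position"],c["rotation"],c["vfov"],c["cx"],c["cy"])
o=robot.get_obs();print({k:np.round(v,4) for k,v in o.items()},robot.nose_length)
E
```

```text
[0.56563022 0.0166803  1.70116524] [-3.08587057 -0.00415437 -1.54034069] 44.01201434609974 323.4615657089241 205.75569600960577
[1.10734988 0.71629286 0.83515293] [-2.2912311   0.01942996  2.51708073] 54.66588091665426 317.951125342505 196.98487544914303
{'t': np.float64(0.1), 'qpos': array([-1.2136,  0.3004,  1.5215, -0.    ,  1.3207, -0.0666]), 'qvel': array([-0.0004, -0.0017, -0.0012,  0.0006, -0.0008,  0.0007]), 'joint_torque': array([ 4.10000e-03, -5.44371e+01, -3.62364e+01,  0.00000e+00,
        3.00000e-03,  0.00000e+00]), 'position': array([ 0.2261, -0.5012,  0.2418]), 'tcp_rot': array([-3.1406e+00, -1.0000e-04,  4.2380e-01]), 'force': array([-0.0105,  0.3295, -0.1661]), 'wrist_torque': array([-0.0479, -0.0044,  0.0103]), 'gripper_force': np.float64(0.0), 'grip_width': np.float64(0.0852)} 0.011
```

View pics/top1.png

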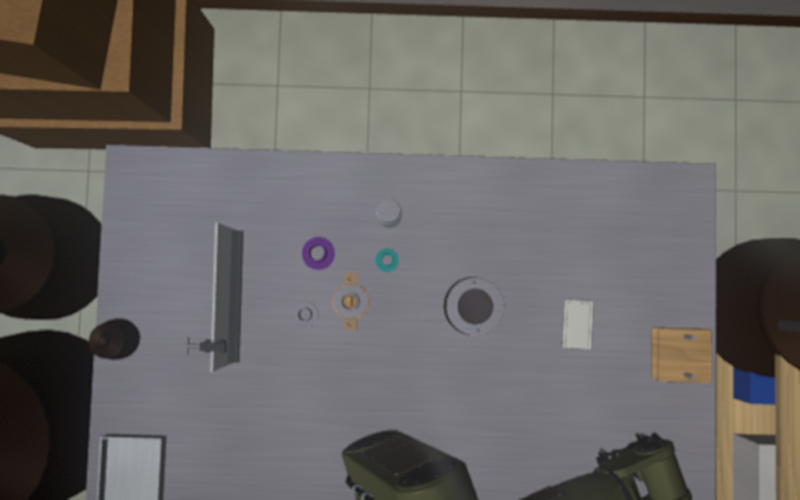

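View pics/scene1.png

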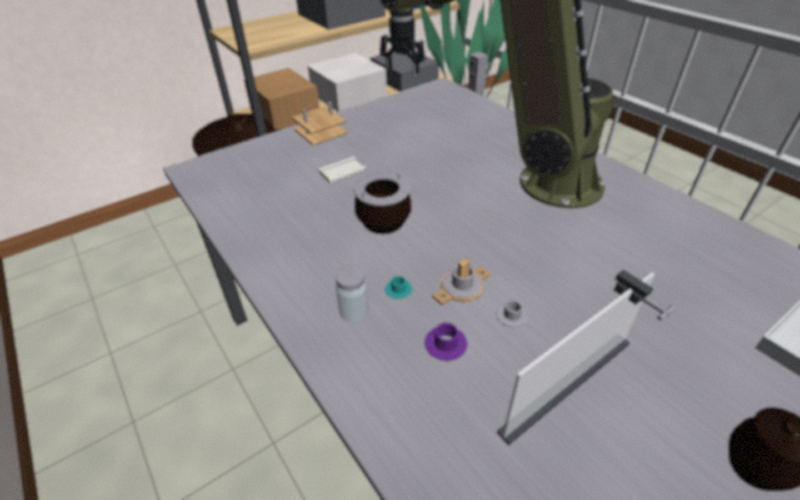

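The top view shows the double lid at about (350,301) with its ears up and down at (351,278) and (350,325), and the pot at (475,306). The jar is at (388,213), the spoon rest at (578,325) and the divider at about x=228. The purple, turquoise and small grey lids are decoys. Next I'll measure from depth.

Run:
```python
from h import *
for n in("top1","scene1"):
    c=pickle.load(open(f"pics/{n}.pkl","rb"));P=cloud(c);hsv=cv2.cvtColor(c["pixels"],cv2.COLOR_RGB2HSV)
    z=P[...,2];reg=lambda x0,x1,y0,y1,z0,z1:(P[...,0]>x0)&(P[...,0]<x1)&(P[...,1]>y0)&(P[...,1]<y1)&(z>z0)&(z<z1)
    if n=="top1":
        for nm,(u,v) in dict(lid=(280,241),ear1=(281,222),ear2=(280,260),pot=(380,245),peg1=(380,226),ring=(360,245),jar=(311,170),spoon=(462,260),shelf=(330,300)).items():print(nm,P[v,u].round(3))
    m=reg(.2,.9,-.5,.5,.10,.135);k,l,s,cen=cv2.connectedComponentsWithStats(m.astype(np.uint8))
    for i in range(1,k):
        if s[i,4]>60:
            q=P[l==i];print(n,"high",s[i,4],q.mean(0).round(4),q.min(0).round(3),q.max(0).round(3))
            if s[i,4]>300:
                (cx,cy),r=cv2.minEnclosingCircle(q[:,:2].astype(np.float32));print("circ",cx,cy,r)
    # wood
    m=reg(.2,.8,-.1,.45,.008,.12)&(hsv[...,0]<22)&(hsv[...,1]>70)
    q=P[m];print("wood",len(q),q.mean(0),q.min(0),q.max(0))
    e=q[q[:,2]<.04]
    if len(e)>9:
        print(cv2.minAreaRect(e[:,:2].astype(np.float32)),e.mean(0))
    t=q[q[:,2]>.075];print("tab",len(t),t.mean(0) if len(t) else 0)
```

```text
lid [0.537 0.15  0.098]
ear1 [ 0.601  0.157 -0.01 ]
ear2 [ 0.47   0.156 -0.001]
pot [ 0.532 -0.185  0.007]
peg1 [ 0.595 -0.171  0.111]
ring [ 0.532 -0.107  0.119]
jar [0.768 0.056 0.115]
spoon [ 0.49  -0.466  0.007]
shelf [ 0.339 -0.02  -0.005]
top1 high 269 [0.7749 0.0582 0.1152] [0.746 0.031 0.104] [0.805 0.086 0.124]
top1 high 276 [0.5791 0.469  0.1174] [0.432 0.466 0.1  ] [0.721 0.474 0.135]
top1 high 1023 [ 0.5358 -0.171   0.1162] [ 0.463 -0.243  0.105] [ 0.608 -0.098  0.135]
circ 0.5355843305587769 -0.17165930569171906 0.07387939840555191
wood 213 [0.53835423 0.15455465 0.04051035] [0.46099729 0.10858941 0.0136482 ] [0.61055433 0.17233149 0.10469016]
((0.5358099937438965, 0.14036235213279724), (0.1495128870010376, 0.06360029429197311), 0.1373840719461441) [0.53869683 0.15506806 0.02333736]
tab 38 [0.53807807 0.15368208 0.09261228]
scene1 high 697 [ 0.5393 -0.1685  0.1157] [ 0.462 -0.253  0.1  ] [ 0.61  -0.098  0.133]
circ 0.5372702479362488 -0.17580847442150116 0.07746550440788269
scene1 high 354 [0.7781 0.0609 0.1145] [0.746 0.026 0.101] [0.805 0.087 0.119]
circ 0.7758684158325195 0.056453924626111984 0.030899565666913986
scene1 high 714 [0.5646 0.4716 0.1178] [0.363 0.468 0.1  ] [0.722 0.475 0.135]
circ 0.5424491167068481 0.46927547454833984 0.17974154651165009
wood 357 [0.54724421 0.12758897 0.04367062] [ 0.46065367 -0.0999892   0.01627998] [0.6158238  0.20156143 0.09924738]
((0.5111957788467407, 0.06160074472427368), (0.2898094952106476, 0.15052971243858337), 73.76657104492188) [0.55371862 0.16278774 0.02317621]
tab 61 [0.54009584 0.13200458 0.08867802]
```

```bash
python3 -m inch '[[85,0.6,-0.5,0,0,0,0],[85,0.6,-0.5,0,0,0,0],[85,0.6,-0.5,0,0,0,0],[85,0.6,-0.5,0,0,0,0],[85,0.6,-0.5,0,0,0,0]]'
python3 -m inch '[[85,0.6,-0.5,0,0,0,0],[85,0.6,-0.5,0,0,0,0],[85,0.6,-0.5,0,0,0,0],[85,0.6,-0.5,0,0,0,0],[85,0.6,-0.5,0,0,0,0]]'
python3 -m inch '[[85,0.4,-0.35,0,0,0,0.135],[85,0.4,-0.35,0,0,0,0.135],[85,0.4,-0.35,0,0,0,0.135],[85,0.4,-0.35,0,0,0,0.135],[85,0.4,-0.35,0,0,0,0.135]]'
```

```text
t: 0.6
position: [0.3292, -0.2881, 0.2422]
tcp_rot: [-3.141, -0.0, 0.425]
force: [0.9, -0.7, 0.4]
grip_width: 0.0853
gripper_force: 0.0
t: 1.1
position: [0.4315, -0.0772, 0.2423]
tcp_rot: [-3.141, -0.0, 0.425]
force: [0.3, -1.0, 0.6]
grip_width: 0.0849
gripper_force: 0.0
t: 1.6
position: [0.4977, 0.0679, 0.2417]
tcp_rot: [-3.141, 0.001, 0.002]
force: [0.3, -0.5, 0.7]
grip_width: 0.0851
gripper_force: 0.0
```

```bash
python3 -m inch '[[85,0.13,-0.28,0,0,0,0],[85,0.13,-0.28,0,0,0,0],[85,0.13,-0.28,0,0,0,0]]'
cat > lid.py <<'E'
import sys
from h import *
c=snap("wrist",sys.argv[1],s=1.25);P=cloud(c);hsv=cv2.cvtColor(c["pixels"],cv2.COLOR_RGB2HSV)
print(c["position"],c["rotation"])
m=(hsv[...,0]<24)&(hsv[...,1]>70)&(hsv[...,2]>60)&(P[...,2]>-.02)&(P[...,2]<.13)
q=P[m];print(len(q))
t=q[q[:,2]>.085];print("tab",len(t),np.median(t,0),np.percentile(t,[2,98],0).round(4),cv2.minAreaRect(t[:,:2].astype(np.float32)))
e=q[(q[:,2]<.04)]
print("ears",len(e),cv2.minAreaRect(e[:,:2].astype(np.float32)),np.percentile(e,[2,98],0).round(4))
for s in(1,-1):
    w=e[s*(e[:,0]-.538)>.055];print(s,len(w),w.mean(0) if len(w) else 0)
E
python3 lid.py w1
```

```text
t: 1.9
position: [0.5368, 0.152, 0.2415]
tcp_rot: [-3.141, 0.001, 0.003]
force: [-0.1, 0.2, -1.1]
grip_width: 0.0848
gripper_force: 0.0
[0.60438566 0.15204976 0.37240013] [ 2.87039812e+00 -1.08761082e-03 -1.56673509e+00]
2914
tab 411 [0.53731736 0.15260203 0.09436391] [[0.5245 0.1461 0.0894]
 [0.5486 0.1591 0.0956]] ((0.5364170074462891, 0.15261997282505035), (0.024974580854177475, 0.013032091781497002), 0.1290649175643921)
ears 1990 ((0.535901665687561, 0.1523488312959671), (0.09840647876262665, 0.14975839853286743), 64.23755645751953) [[0.4613 0.1055 0.0208]
 [0.611  0.199  0.0242]]
1 474 [0.60379398 0.15405281 0.02242764]
-1 436 [0.47051656 0.15102034 0.02234544]
```

View pics/w1.png

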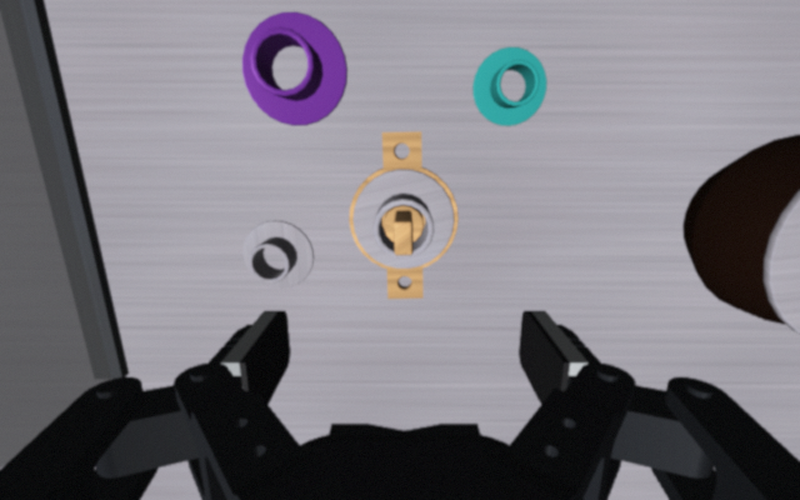

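The wrist view shows the double lid centred at about (404,217), with its tab at (403,230) and ears at (401,150) and (404,285). The small grey decoy is at (278,252). The measured heights are right: tab tip 95 mm, ears 23 mm. The lid is turned about 0.02 rad. I'll grasp the tab.

```bash
python3 -m inch '[[85,0,0,0.4,0,0,-0.007],[85,0,0,0.4,0,0,-0.007],[85,0,0,0.48,0,0,-0.007],[85,0,0,0.52,0,0,-0.007],[85,0,0,0.545,0,0,-0.007]]'
python3 -m inch '[[40,0,0,0,0,0,0],[0,0,0,0,0,0,0],[0,0,0,0,0,0,0],[0,0,0,0,0,0,0],[0,0,0,0,0,0,0]]'
python3 -m inch '[[0,0,0,0,0,0,0],[0,0,0,0,0,0,0]]'
```

```text
t: 2.45
position: [0.5361, 0.1483, 0.0788]
tcp_rot: [3.141, 0.001, 0.021]
force: [-0.2, 0.7, 0.0]
grip_width: 0.0852
gripper_force: 0.0
t: 2.95
position: [0.5365, 0.1495, 0.0795]
tcp_rot: [-3.141, -0.001, 0.022]
force: [0.6, -5.4, -5.4]
grip_width: 0.013
gripper_force: 61.0
t: 3.15
position: [0.5361, 0.1493, 0.0788]
tcp_rot: [-3.142, 0.0, 0.022]
force: [-0.1, 2.3, 0.4]
grip_width: 0.0134
gripper_force: 61.3
```

```bash
python3 -m inch '[[0,0,0,-0.03,0,0,0],[0,0,0,-0.1,0,0,0],[0,0,0,-0.22,0,0,0],[0,0,0,-0.38,0,0,0],[0,0,0,-0.53,0,0,0]]'
python3 -m inch '[[0,0,0.04,0,0,0,0],[0,0,0.14,0,0,0,0],[0,0,0.28,0,0,0,0],[0,0,0.42,0,0,0,0],[0,0,0.5,0,0,0,0]]'
python3 -m inch '[[0,0,0.0,0,0,0,0],[0,0,0,0,0,0,0]]'
cat > wr.py <<'E'
import sys
from h import *
c=snap("wrist",sys.argv[1],s=1.25)
E
python3 wr.py w2
```

```text
t: 3.65
position: [0.5357, 0.149, 0.24]
tcp_rot: [3.141, 0.0, 0.022]
force: [0.6, -0.1, -4.8]
grip_width: 0.013
gripper_force: 60.6
t: 4.15
position: [0.5387, -0.0036, 0.237]
tcp_rot: [3.141, 0.002, 0.02]
force: [-0.7, 0.3, -4.1]
grip_width: 0.0132
gripper_force: 61.7
t: 4.35
position: [0.5391, -0.0013, 0.2372]
tcp_rot: [-3.141, 0.001, 0.02]
force: [0.1, -0.4, -4.5]
grip_width: 0.0128
gripper_force: 61.7
```

View pics/w2.png

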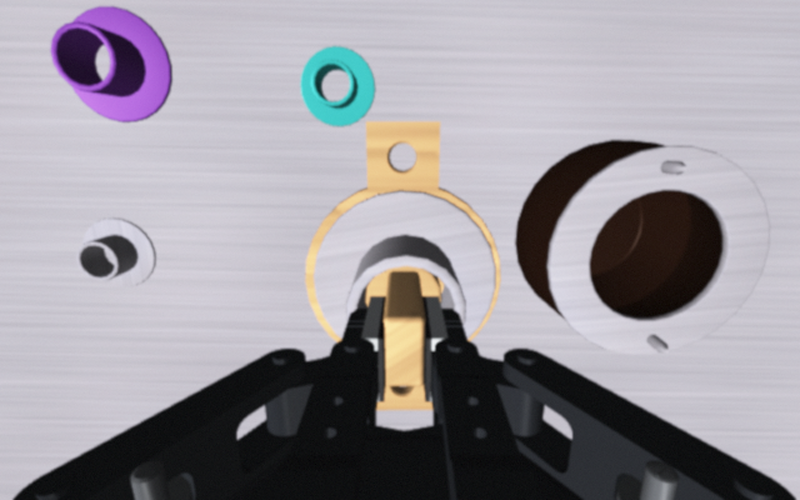

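The lid is held, and the force of about 4.5 N matches both lids together. The front ear hole is at (402,157) and part of the rear one at (402,388). The pot's pegs are near (673,167) and (657,343).

```bash
cat > m.py <<'E'
import sys
from h import *
c=pickle.load(open(f"pics/{sys.argv[1]}.pkl","rb"));P=cloud(c);hsv=cv2.cvtColor(c["pixels"],cv2.COLOR_RGB2HSV);z=P[...,2]
r=(P[...,1]<-.06)&(P[...,1]>-.27)&(P[...,0]>.44)&(P[...,0]<.64)
ring=P[r&(abs(z-.116)<.005)];print("ring z",np.median(ring[:,2]),len(ring))
# circle fit of ring edges via enclosing hull
hull=cv2.convexHull(ring[:,:2].astype(np.float32))[:,0]
print("ring ell",cv2.fitEllipse(hull))
pk=P[r&(z>.1225)&(z<.137)]
pg=[]
for s in(1,-1):
    q=pk[s*(pk[:,0]-.536)>.045];t=q[q[:,2]>q[:,2].max()-.004] if len(q) else q;pg.append(q.mean(0));print("peg",len(q),q.mean(0),t.mean(0))
d=pg[0]-pg[1];print("pegs mid",(pg[0]+pg[1])/2,"dist",np.hypot(*d[:2]),"yaw",np.arctan2(d[1],d[0]))
# held ear
o=robot.get_obs();print(o["position"],o["tcp_rot"])
w=(hsv[...,0]<24)&(hsv[...,1]>70)&(hsv[...,2]>60)&(np.abs(P[...,1]-o["position"][1])<.06)
zf=o["position"][2]-.064+.008
q=P[w&(abs(z-zf)<.006)];print("flange z",np.median(q[:,2]),zf)
e=q[q[:,0]>o["position"][0]+.055]
rc=cv2.minAreaRect(e[:,:2].astype(np.float32));print("front ear",rc,e.mean(0),e.max(0))
f=200/np.tan(np.radians(c["vfov"])/2)
zz=np.median(q[:,2])
for u,v in eval(sys.argv[2]):
    ray=rot(c)@np.array([(u/1.25-c["cx"])/f,(v/1.25-c["cy"])/f,1]);p=np.array(c["position"])+ray*(zz-c["position"][2])/ray[2];print("hole",p)
E
python3 m.py w2 '[(402,157),(402,389)]'
```

```text
ring z 0.11562729393336005 14312
ring ell ((0.5340760946273804, -0.17410427331924438), (0.14710624516010284, 0.1480950117111206), 149.173828125)
peg 131 [ 0.5948908  -0.16530911  0.12787408] [ 0.59476804 -0.16610733  0.13024564]
peg 106 [ 0.4747659  -0.17949545  0.12764915] [ 0.47442202 -0.18006844  0.13057993]
pegs mid [ 0.53482835 -0.17240228  0.12776161] dist 0.12095968226451458 yaw 0.11755205540983747
[ 0.53914122 -0.00062038  0.23728859] [-3.14138180e+00  1.01159096e-03  2.14717211e-02]
flange z 0.18092843031757766 0.1812885914295197
front ear ((0.6046223044395447, 0.000500040128827095), (0.020901113748550415, 0.03364255651831627), 1.2444977760314941) [6.06017526e-01 4.12910002e-04 1.80794294e-01] [0.61537973 0.01740504 0.1831378 ]
hole [0.59966411 0.00064828 0.18092843]
hole [ 0.47470068 -0.00186434  0.18092843]
```

```bash
python3 -m inch '[[0,-0.003,0.06,0,0,0,-0.006],[0,-0.01,0.2,0,0,0,-0.015],[0,-0.018,0.36,0,0,0,-0.024],[0,-0.025,0.5,0,0,0,-0.0306],[0,-0.028,0.578,0,0,0,-0.0306]]'
python3 -m inch '[[0,0,0,0,0,0,0],[0,0,0,0,0,0,0],[0,0,0,0,0,0,0]]'
python3 wr.py w3
```

```text
t: 4.9
position: [0.5345, -0.1761, 0.2375]
tcp_rot: [3.141, 0.001, 0.118]
force: [1.0, 0.6, -4.2]
grip_width: 0.0133
gripper_force: 61.7
t: 5.2
position: [0.535, -0.173, 0.2376]
tcp_rot: [-3.141, 0.0, 0.119]
force: [-0.8, -1.0, -3.2]
grip_width: 0.013
gripper_force: 61.7
```

View pics/w3.png

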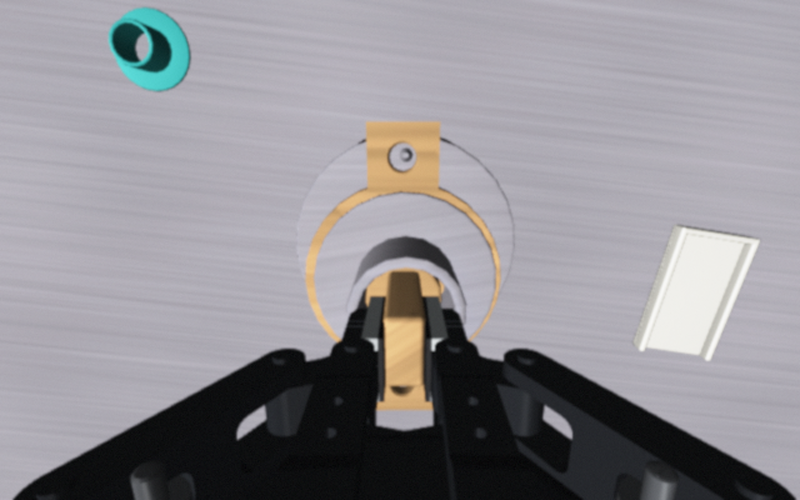

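The front peg's tip shows in the ear hole at (405,155), with the hole centred at (402,157). I'll get its exact offset and the ring's outline.

```bash
cat > n.py <<'E'
import sys
from h import *
c=pickle.load(open(f"pics/{sys.argv[1]}.pkl","rb"));P=cloud(c);z=P[...,2]
o=robot.get_obs();p=o["position"];y=o["tcp_rot"][2];print(p,o["tcp_rot"])
f=200/np.tan(np.radians(c["vfov"])/2)
ring=P[(abs(z-.1156)<.005)&(np.hypot(P[...,0]-.535,P[...,1]+.173)<.09)]
rr=np.hypot(ring[:,0]-.535,ring[:,1]+.173);o_=ring[rr>.06]
h=cv2.convexHull(o_[:,:2].astype(np.float32))[:,0]
from scipy.optimize import least_squares
hh=h[np.hypot(h[:,0]-.535,h[:,1]+.173)>.070]
s=least_squares(lambda a:np.hypot(hh[:,0]-a[0],hh[:,1]-a[1])-.074,[.535,-.173],loss='soft_l1',f_scale=.001);print("ring c",s.x,len(hh),np.abs(s.fun).max())
g=P[int(sys.argv[3]):int(sys.argv[4]),int(sys.argv[5]):int(sys.argv[6])].reshape(-1,3)
t=g[(g[:,2]>.1235)&(g[:,2]<.14)];print("peg",len(t),t.mean(0),t.max(0)[2])
zh=p[2]-.056
def at(u,v,zz):
    ray=rot(c)@np.array([(u/1.25-c["cx"])/f,(v/1.25-c["cy"])/f,1]);return np.array(c["position"])+ray*(zz-c["position"][2])/ray[2]
hu,hv,pu,pv=eval(sys.argv[2])
H=at(hu,hv,zh);Q=at(pu,pv,.1316);print("hole",H,"pegtip",Q,"diff",(Q-H)[:2])
for n,K in(("hole",H),("peg",Q)):
    d=K-p;print(n,"in tool: x",d[0]*np.cos(y)+d[1]*np.sin(y),"y",d[0]*np.sin(y)-d[1]*np.cos(y))
cv2.imwrite(f"pics/{sys.argv[1]}c.png",cv2.resize(c["pixels"][90:160,270:375,::-1],None,fx=7,fy=7,interpolation=cv2.INTER_CUBIC))
E
python3 n.py w3 '(402,157,405.5,155)' 110 140 305 337
```

```text
[ 0.53499475 -0.17301019  0.23775051] [-3.14138297e+00  1.11203570e-04  1.19457431e-01]
ring c [ 0.53353516 -0.17429606] 40 0.0011689747564401637
peg 90 [ 0.59467068 -0.16728281  0.12896629] 0.13241619959258347
hole [ 0.59512423 -0.16507064  0.18175051] pegtip [ 0.59468343 -0.16700096  0.1316    ] diff [-0.0004408  -0.00193033]
hole in tool: x 0.06064715093008544 y -0.000717131722989402
peg in tool: x 0.05997944756266606 y 0.0011469074931195452
```

View pics/w3c.png

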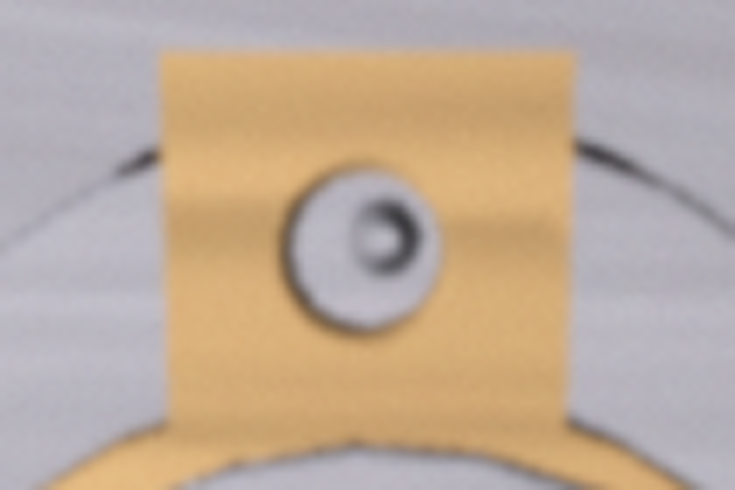

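```bash
python3 -m inch '[[0,-0.0027,0.006,0.03,0,0,0],[0,-0.0027,0.006,0.07,0,0,0],[0,-0.0027,0.006,0.1,0,0,0],[0,-0.0027,0.006,0.117,0,0,0],[0,-0.0027,0.006,0.117,0,0,0]]'
python3 -m inch '[[0,0,0,0,0,0,0],[0,0,0,0,0,0,0]]'
python3 wr.py w4; python3 n.py w4 '(402,157,405.5,155)' 110 140 305 337
```

```text
t: 5.75
position: [0.5339, -0.176, 0.2016]
tcp_rot: [-3.141, 0.002, 0.118]
force: [-0.2, 0.2, -3.5]
grip_width: 0.013
gripper_force: 61.7
t: 5.95
position: [0.5344, -0.1762, 0.2031]
tcp_rot: [3.141, -0.001, 0.118]
force: [1.0, -0.9, -4.0]
grip_width: 0.0133
gripper_force: 61.7
[ 0.53437242 -0.17623156  0.20311732] [ 3.14124638e+00 -6.86173934e-04  1.17806315e-01]
ring c [ 0.53373185 -0.17423581] 50 0.0010332167180776008
peg 121 [ 0.59466701 -0.16726849  0.12918778] 0.1399257579671815
hole [ 0.59459688 -0.1684697   0.14711732] pegtip [ 0.595232  -0.1701228  0.1316   ] diff [ 0.00063512 -0.0016531 ]
hole in tool: x 0.060719327239742105 y -0.0006296389451557445
peg in tool: x 0.06115574612827263 y 0.001086648158463318
```

View pics/w4c.png

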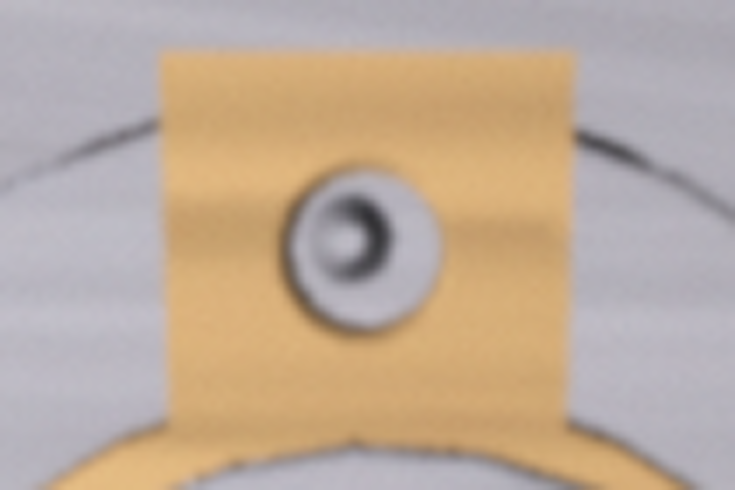

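The peg is at (350,240) and the hole at (363,248) in the crop, so the lid needs about 1.3 mm toward tool -y. I'll shift and then lower slowly.

```bash
python3 -m inch '[[0,0,-0.0043,0,0,0,0],[0,0,-0.0043,0.01,0,0,0],[0,0,-0.0043,0.02,0,0,0],[0,0,-0.0043,0.03,0,0,0],[0,0,-0.0043,0.03,0,0,0]]'
python3 wr.py w5; python3 n.py w5 '(402,157,400,155)' 110 140 305 337
```

```text
t: 6.5
position: [0.5339, -0.1748, 0.193]
tcp_rot: [-3.141, 0.001, 0.118]
force: [-0.2, 0.0, -4.5]
grip_width: 0.0128
gripper_force: 61.8
[ 0.53395359 -0.17489844  0.19336246] [-3.14132945e+00  4.93782554e-04  1.17761885e-01]
ring c [ 0.53388723 -0.17424417] 49 0.0014118638390960003
peg 728 [ 0.59474375 -0.1659657   0.13507431] 0.13888109208364946
hole [ 0.59399481 -0.16700369  0.13736246] pegtip [ 0.59459465 -0.16594213  0.1316    ] diff [0.00059984 0.00106155]
hole in tool: x 0.0605529340093138 y -0.0007858386125910192
peg in tool: x 0.06127333966975628 y -0.0017695653150040166
```

View pics/w5c.png

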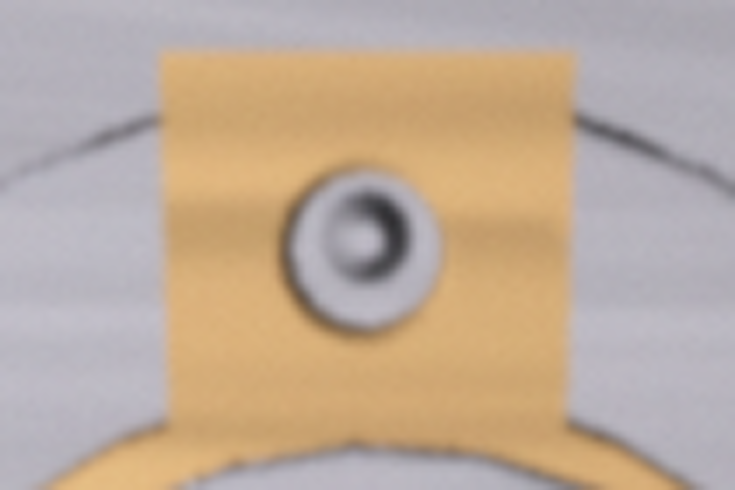

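The front peg is centred in the hole. I'll lower it home.

```bash
python3 -m inch '[[0,0.0015,0,0.01,0,0,0],[0,0.0015,0,0.02,0,0,0],[0,0.0015,0,0.03,0,0,0],[0,0.0015,0,0.038,0,0,0],[0,0.0015,0,0.038,0,0,0]]'
```

```text
t: 7.05
position: [0.5343, -0.1748, 0.1818]
tcp_rot: [-3.141, 0.001, 0.118]
force: [0.2, -1.1, -4.2]
grip_width: 0.0131
gripper_force: 61.8
```

```bash
python3 -m inch '[[0,0,0,0.004,0,0,0],[0,0,0,0.008,0,0,0],[0,0,0,0.008,0,0,0],[0,0,0,0.008,0,0,0]]'
```

```text
t: 7.45
position: [0.5345, -0.1748, 0.18]
tcp_rot: [3.142, -0.0, 0.118]
force: [-0.4, 0.8, -2.9]
grip_width: 0.0128
gripper_force: 61.8
```

```bash
python3 -m inch '[[0,0,0,0.002,0,0,0],[0,0,0,0.004,0,0,0],[0,0,0,0.004,0,0,0]]'
```

```text
t: 7.75
position: [0.5347, -0.1747, 0.1798]
tcp_rot: [3.141, -0.001, 0.118]
force: [-5.6, 5.2, 7.5]
grip_width: 0.0126
gripper_force: 63.5
```

```bash
python3 -m inch '[[20,0,0,-0.003,0,0,0],[40,0,0,-0.003,0,0,0],[85,0,0,-0.003,0,0,0],[85,0,0,-0.003,0,0,0],[85,0,0,-0.003,0,0,0]]'
python3 -m inch '[[85,0,0,-0.05,0,0,0],[85,0,0,-0.15,0,0,0],[85,0,0,-0.25,0,0,0],[85,0,0,-0.25,0,0,0]]'
python3 wr.py w6
python3 - <<'E'
from h import *
c=pickle.load(open("pics/w6.pkl","rb"));P=cloud(c);hsv=cv2.cvtColor(c["pixels"],cv2.COLOR_RGB2HSV);z=P[...,2]
w=(hsv[...,0]<24)&(hsv[...,1]>70)&(hsv[...,2]>60)
t=P[w&(z>.188)&(z<.21)];print("tab top",len(t),np.median(t,0),cv2.minAreaRect(t[:,:2].astype(np.float32)))
e=P[w&(z>.112)&(z<.135)];E=[]
for s in(1,-1):
    q=e[s*(e[:,0]-.534)>.055];E.append(q.mean(0));print(len(q),q.mean(0),np.median(q[:,2]))
d=E[0]-E[1];print("yaw",np.arctan2(d[1],d[0]))
k=P[(abs(z-.164)<.004)&(abs(P[...,0]-.534)<.05)&(abs(P[...,1]+.174)<.04)];print("collar top",len(k),cv2.minEnclosingCircle(k[:,:2].astype(np.float32)),np.median(k,0))
E
```

```text
t: 8.25
position: [0.5345, -0.1749, 0.1795]
tcp_rot: [3.142, 0.0, 0.118]
force: [-0.1, 0.7, -0.4]
grip_width: 0.0769
gripper_force: 0.0
t: 8.65
position: [0.5356, -0.1753, 0.2587]
tcp_rot: [3.139, -0.006, 0.118]
force: [0.0, -0.1, 0.4]
grip_width: 0.0848
gripper_force: 0.0
tab top 774 [ 0.53660135 -0.17464215  0.1952839 ] ((0.534937858581543, -0.17472797632217407), (0.024741290137171745, 0.014021488837897778), 6.399124622344971)
879 [ 0.60092571 -0.16748807  0.12345506] 0.12347442845476342
604 [ 0.46780528 -0.18230547  0.12344154] 0.1235263538106734
yaw 0.11085194061702568
collar top 1111 ((0.5337426066398621, -0.17619821429252625), 0.024986958131194115) [ 0.53994192 -0.174301    0.1632462 ]
```

View pics/w6.png

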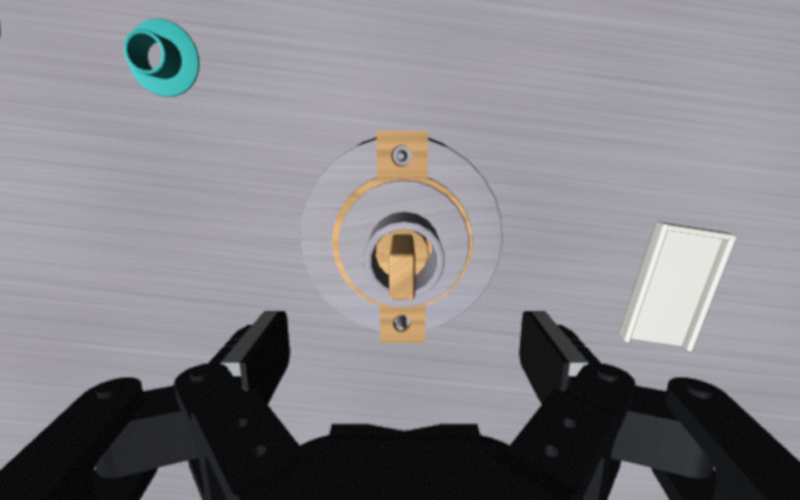

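The lid is home: both pegs show in the ear holes at (402,155) and (402,323), ear tops are at 0.1235 and the tab tip at 0.195. Now the collar grip.

```bash
python3 -m inch '[[85,-0.003,0.003,0.1,0,0,0],[85,-0.003,0.003,0.2,0,0,0],[85,-0.003,0.003,0.28,0,0,0],[85,-0.003,0.003,0.34,0,0,0],[85,-0.003,0.003,0.34,0,0,0]]'
python3 -m inch '[[85,0,0,0,0,0,0],[85,0,0,0,0,0,0]]'
```

```text
t: 9.2
position: [0.5323, -0.1753, 0.1492]
tcp_rot: [-3.139, 0.005, 0.118]
force: [0.6, 0.2, 0.3]
grip_width: 0.0851
gripper_force: 0.0
t: 9.4
position: [0.534, -0.176, 0.1535]
tcp_rot: [3.141, -0.001, 0.118]
force: [0.3, 0.5, 0.5]
grip_width: 0.0851
gripper_force: 0.0
```

```bash
python3 -m inch '[[85,0,0,0.014,0,0,0],[85,0,0,0.028,0,0,0],[85,0,0,0.028,0,0,0],[60,0,0,0.028,0,0,0],[56,0,0,0.028,0,0,0]]'
python3 -m inch '[[50,0,0,0,0,0,0],[45,0,0,0,0,0,0],[30,0,0,0,0,0,0],[0,0,0,0,0,0,0],[0,0,0,0,0,0,0]]'
```

```text
t: 9.9
position: [0.5338, -0.1759, 0.1443]
tcp_rot: [3.142, -0.0, 0.118]
force: [-0.3, 0.3, -0.5]
grip_width: 0.0586
gripper_force: 0.0
t: 10.4
position: [0.5339, -0.1759, 0.1448]
tcp_rot: [3.141, -0.001, 0.118]
force: [-1.7, 0.5, 5.6]
grip_width: 0.0487
gripper_force: 62.0
```

```bash
python3 -m inch '[[0,0,0,-0.01,0,0,0],[0,0,0,-0.03,0,0,0],[0,0,0,-0.06,0,0,0],[0,0,0,-0.1,0,0,0],[0,0,0,-0.14,0,0,0]]'
python3 -m inch '[[0,0,0,-0.06,0,0,0],[0,0,0,-0.12,0,0,0],[0,0,0,-0.16,0,0,0],[0,0,0,-0.18,0,0,0],[0,0,0,-0.18,0,0,0]]'
python3 -m inch '[[0,0,0,0,0,0,0],[0,0,0,0,0,0,0],[0,0,0,0,0,0,0],[0,0,0,0,0,0,0],[0,0,0,0,0,0,0]]'
python3 - <<'E'
from h import *
c=snap("scene","s2",crop=(230,90,390,210),s=5);P=cloud(c);hsv=cv2.cvtColor(c["pixels"],cv2.COLOR_RGB2HSV);z=P[...,2]
w=(hsv[...,0]<24)&(hsv[...,1]>90)&(hsv[...,2]>60)&(np.hypot(P[...,0]-.534,P[...,1]+.175)<.09)
t=P[w&(z>.18)&(z<.21)];print("tab",len(t),t.mean(0) if len(t) else 0, P[w][:,2].max(), np.percentile(P[w][:,2],[5,50,95]))
print(robot.get_obs()["qvel"].round(4))
E
```

```text
t: 10.9
position: [0.5338, -0.1759, 0.1875]
tcp_rot: [3.141, -0.0, 0.118]
force: [-0.6, -0.3, -1.4]
grip_width: 0.0486
gripper_force: 62.0
t: 11.4
position: [0.5339, -0.1759, 0.2409]
tcp_rot: [3.141, -0.001, 0.118]
force: [-0.3, -0.1, -1.9]
grip_width: 0.0488
gripper_force: 62.1
t: 11.9
position: [0.5337, -0.1758, 0.24]
tcp_rot: [-3.141, 0.0, 0.118]
force: [-0.5, 0.3, -1.4]
grip_width: 0.0489
gripper_force: 62.1
tab 22 [ 0.5389639  -0.1681369   0.18743362] 0.5023255116929856 [0.12208916 0.126037   0.17971866]
[ 0.0004 -0.0002 -0.0016 -0.001   0.0012  0.0001]
```

View pics/s2.png

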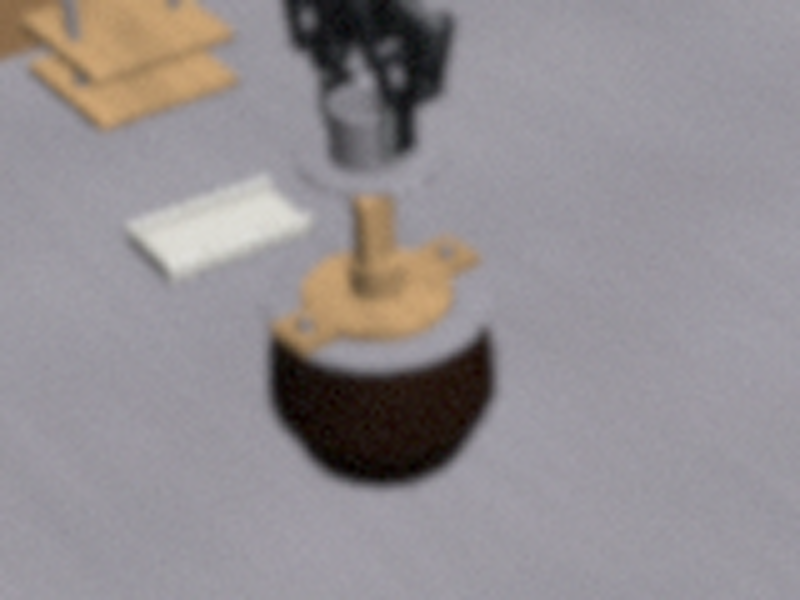

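The outer lid, at (365,130), is held level above the tab tip at (375,200), with the inner lid seated on the pot. Lifted 95 mm, its underside is about 23 mm above the tip.

```bash
python3 -c "
from workcell import robot
print(robot.hand_in())"
```

```text
the job is handed in; nothing more can be done
None
```

I handed the job in at about 12 s, with no verdict shown: the double lid went home on both pegs and was let go, and the arm is holding the steel outer lid level and still, about 23 mm above the tab tip and straight above the pot, without going near the jar or spoon rest.

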